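Check three loudspeaker cones for a rubbing voice coil

ROBOT

A 6-joint arm with a two-finger parallel gripper is mounted at the origin on the work surface. World frame = base frame: x ahead of the robot, y to its left, z up, the work surface at z = 0. Lengths are in mm, angles in rad, forces in N, time in s.
With the tool pointing down it reaches from about 350 to 975 mm from the base axis. Payload 7.1 kg.
Tool frame: the origin (TCP) lies on the centre line of the jaws, within the pads' length; the fingertips stand 8 mm ahead of it and the grasp point (between the pads) lies 11 mm behind it; z points along the fingers, x is the direction in which the jaws open and shut, and the axes are right-handed (so a half turn about z gives the same grasp; the last joint's range is limited). The gripper opens to 88 mm and grips with 3 to 60 N. Pads are 20 mm wide; open, the fingers measure 115 mm over their backs; the gripper's body (75 mm by 178 mm) begins 61 mm behind the grasp point.
Start: joints at [1.312, 0.423, 1.63, -0, 1.089, -0.019], TCP at [148.411, 607.107, 230.675] pointing down, gripper open.
Joint ranges: [-3, 3], [-0.9, 2.11], [0.09, 2.58], [-1.31, 4.45], [0.11, 2.69], [-2.54, 2.54]. Speed limits (rad/s): [2.39, 2.39, 3.01, 3.14, 3.14, 3.14].

INTERFACE

Orientations are given as a rotation vector (axis times angle).
In Python, from workcell import ctrl gives the robot as it stands.
- The arm moves only by the shell command python3 -m handwheel 'ROWS'. ROWS is JSON, a list of rows, each a list of 3 entries, a list of its own where there are three numbers: the turn, a rotation vector about the tool's x, y, z in rad, then the shift along the tool's x, y, z in mm, then the opening, from 0 (shut) to 1 (fully open). In form: [[[ax, ay, az], [tx, ty, tz], jaw], ...]. A call has exactly 10 rows; each row shifts and turns the pose as measured when the row begins, along the tool's axes as they then stand; what a row does not reach is not made up. A row lasts 1/12 s, in which the tool goes at most 41.7 mm and 7.16 degrees, less where a joint would pass 70% of its speed; a pose out of reach is approached as far as the arm can. A call with a gripper value outside its range is refused whole. The fingers move at their own pace and stop on an object; the grip force is fixed at half the most. Time passes only in rows, so rows that do not move let the fingers close, or fill a call up. It gives the time, the measured TCP pose, the force and the opening at its end, in the units of the state.
- ctrl.get_obs(): the state, without advancing time (a new reading comes with each control period).
- ctrl.get_image(name): name is "side" or "top"; returns a dict with "pixels" (384x512x3 uint8, red, green, blue), "camera_matrix" (3x3 intrinsics, pixels), "rvec" (rotation vector, rad) and "tvec" (3), from world to camera coordinates, as OpenCV has them. Camera axes: x right, y down, z forward; pixel columns grow to the right and rows downward; lengths in mm; the calibration is good to about 2 mm. A picture is of the moment at which its call begins. There is no depth.
- ctrl.close_job(): hands the job in, once; it reports no verdict.
Trained networks look in a picture, given as the dict that the camera call returned (one of the last four; its "shot" number tells which), for a name from the list of things; names that differ only in an ending like _2 or _b are one class to them, and where a whole thing is asked for, a point or a joint stands for the part that bears it (a point fixed in the world has none). Each returns a list of dicts, best first, with "score" (0 to 1); they miss things now and then, are a little off and sometimes report something else, mostly with a low value. They report only what shows in the picture. A call takes as long as a camera call.
- ctrl.look_for(picture, query): "position" ([x, y, z] in mm, in the coordinates of the camera as it stood for that picture, good to about 4 mm: the middle of the surface that is visible of it).
- ctrl.spot_point(picture, query): "position" ([x, y, z] in mm, in the coordinates of the camera as it stood for that picture, good to about 4 mm: a listed point, or the origin of a listed thing).
The state is a dict: "t": time; "qpos": joint angles; "qvel": joint speeds; "joint_torque": joint torques, N m; "ee_pos": TCP position; "orientation": TCP orientation; "ft_force": force on the tool from outside, world axes, zero at the start; "moment": the same for the moment, N m; "width": finger opening in mm.
Only numpy, scipy, OpenCV 4.12 (cv2) and the standard library are available. Lean on these libraries where they do the work, as an engineer would, in place of code of your own. Each camera call takes 0.05 s, during which the arm holds its last target.

TASK

Check the three loudspeaker drivers on the bench for free cone travel: with a fingertip, gently press the dust cap in the middle of the black cone about 3 mm in and let it spring back, then do the same on the yellow one, then on the red one. Press lightly so that no cone comes near the end of its travel, leave the drivers standing where they are without lifting or shoving them, and do not disturb the battery, the amplifier board, the reel or the screwdriver. Finish with the hand clear of everything.

Things in the scene. Friction and masses are not known exactly. Their poses are not given: they have to be found in the camera images.
- black_driver: loose loudspeaker driver with a black cone, standing face up on its round magnet: magnet 76 mm diameter, grey round metal frame ring on top 120 mm outer / 104 mm inner diameter, ring top 50 mm above the bench, about 0.65 kg. Origin: centre of the underside of the magnet, on the bench; z up, through the centre of the dust cap.
- black_cap: black domed dust cap, 46 mm diameter, 16 mm high, in the centre of the black cone and moving with it. Origin: centre of the cap's base, 34 mm above the bench at rest.
- black_cap_top (a point): middle of the top of the black dust cap, 50 mm above the bench at rest, level with the frame ring; it goes down with the cone. The paper cone round the cap lies lower than its top (about 8 mm lower at 30 mm from the centre, rising to 3 mm lower at 46 mm).
- black_cone (a joint): how far the black cone and cap are pushed in, m: 0 at rest, springs back by itself, hard stop at 0.010. Stiffness about 1.2 N per mm, so 3 mm takes about 4 N. Straight down.
- yellow_driver: loose loudspeaker driver with a yellow cone, standing face up on its round magnet: magnet 76 mm diameter, grey round metal frame ring on top 120 mm outer / 104 mm inner diameter, ring top 50 mm above the bench, about 0.65 kg. Origin: centre of the underside of the magnet, on the bench; z up, through the centre of the dust cap.
- yellow_cap: yellow domed dust cap, 46 mm diameter, 16 mm high, in the centre of the yellow cone and moving with it. Origin: centre of the cap's base, 34 mm above the bench at rest.
- yellow_cap_top (a point): middle of the top of the yellow dust cap, 50 mm above the bench at rest, level with the frame ring; it goes down with the cone. The paper cone round the cap lies lower than its top (about 8 mm lower at 30 mm from the centre, rising to 3 mm lower at 46 mm).
- yellow_cone (a joint): how far the yellow cone and cap are pushed in, m: 0 at rest, springs back by itself, hard stop at 0.010. Stiffness about 1.2 N per mm, so 3 mm takes about 4 N. Straight down.
- red_driver: loose loudspeaker driver with a red cone, standing face up on its round magnet: magnet 76 mm diameter, grey round metal frame ring on top 120 mm outer / 104 mm inner diameter, ring top 50 mm above the bench, about 0.65 kg. Origin: centre of the underside of the magnet, on the bench; z up, through the centre of the dust cap.
- red_cap: red domed dust cap, 46 mm diameter, 16 mm high, in the centre of the red cone and moving with it. Origin: centre of the cap's base, 34 mm above the bench at rest.
- red_cap_top (a point): middle of the top of the red dust cap, 50 mm above the bench at rest, level with the frame ring; it goes down with the cone. The paper cone round the cap lies lower than its top (about 8 mm lower at 30 mm from the centre, rising to 3 mm lower at 46 mm).
- red_cone (a joint): how far the red cone and cap are pushed in, m: 0 at rest, springs back by itself, hard stop at 0.010. Stiffness about 1.2 N per mm, so 3 mm takes about 4 N. Straight down.
- battery: bystander: orange and black block battery standing upright, 17 x 26 x 48 mm. Origin: centre of the underside.
- amp_board: bystander: small dark amplifier board 60 x 90 x 12 mm with an upright glass valve in its middle, 78 mm high in all. Origin: centre of the underside.
- solder_reel: bystander: bare aluminium reel standing on end, 50 mm diameter, 40 mm high. Origin: centre of the underside.
- screwdriver: bystander: screwdriver with a green handle lying on the bench, 160 mm long, under 35 mm high. Origin: on its underside, about mid-length.

How it is judged:
By the outcome, as a careful person would: the job done as asked, in the order asked, and still so for the second after the job is handed in, with the robot touching nothing.
It also fails if it takes over 48 s, if anything falls off the work surface, if the arm or the gripper's body presses on something with over 40 N, if the wrist force passes 120 N, or if a joint passes its speed limit or range.

## Working session

There is one attempt and no reset: what is moved stays moved. The work goes in short steps, Python scripts to look and compute and a shell command to move; the robot and the scene stay as the last step left them, time stands still between calls to the robot, and variables do not carry over. Pictures are saved under pics/ and viewed, and the job is handed in when it is done.

```bash
mkdir -p pics; cat > h.py <<'E'
import numpy as np,cv2
from scipy.spatial.transform import Rotation as R
from workcell import ctrl
def snap(n,tag):
    p=ctrl.get_image(n); cv2.imwrite(f'pics/{tag}.png',cv2.cvtColor(p['pixels'],cv2.COLOR_RGB2BGR)); return p
def w(p,c):
    return cv2.Rodrigues(np.array(p['rvec'],float))[0].T@(np.array(c)-np.array(p['tvec']).ravel())
E
python3 - <<'E'
from h import *
o=ctrl.get_obs(); print(o['t'],o['ee_pos'],o['orientation'],o['width'],o['ft_force']); print(R.from_rotvec(o['orientation']).as_matrix().round(3))
for n in('top','side'):
    p=snap(n,n+'0'); print(n,p['camera_matrix'],-cv2.Rodrigues(np.array(p['rvec'],float))[0].T@np.array(p['tvec']).ravel())
    for q in['black_cap_top','yellow_cap_top','red_cap_top','battery','amp_board','solder_reel','screwdriver']:
        print(q,[(w(p,d['position']).round(0).tolist(),round(d['score'],2)) for d in ctrl.spot_point(p,q)[:2]])
E
```

```text
0.0 [148.28686514 606.58502251 229.91713919] [ 2.47046716e+00  1.93919347e+00 -1.94885337e-03] 87.49106369508475 [-0.38970441  0.36705592 -0.08267914]
[[ 0.238  0.971 -0.   ]
 [ 0.971 -0.238 -0.002]
 [-0.002 -0.    -1.   ]]
top [[493.85764654   0.         257.0618321 ]
 [  0.         493.85764654 197.78001421]
 [  0.           0.           1.        ]] [ 356.71921343   22.7345688  1345.46968642]
black_cap_top [([580.0, 37.0, 54.0], 0.5)]
yellow_cap_top [([502.0, 272.0, 45.0], 0.68)]
red_cap_top [([488.0, -239.0, 49.0], 0.78)]
battery [([380.0, 124.0, 5.0], 0.48)]
amp_board [([748.0, -245.0, 3.0], 0.6)]
solder_reel [([718.0, 227.0, 4.0], 0.89)]
screwdriver [([736.0, -7.0, 4.0], 0.61)]
side [[371.74052634   0.         261.15626088]
 [  0.         371.74052634 192.3711165 ]
 [  0.           0.           1.        ]] [333.42770976 510.08106593 650.7759593 ]
black_cap_top [([582.0, 26.0, 48.0], 0.57)]
yellow_cap_top [([500.0, 267.0, 53.0], 0.69)]
red_cap_top [([489.0, -249.0, 50.0], 0.55)]
battery [([379.0, 121.0, 1.0], 0.6)]
amp_board [([742.0, -247.0, -2.0], 0.88)]
solder_reel [([712.0, 225.0, 0.0], 0.58)]
screwdriver [([733.0, -6.0, -1.0], 0.82)]
```

View pics/top0.png

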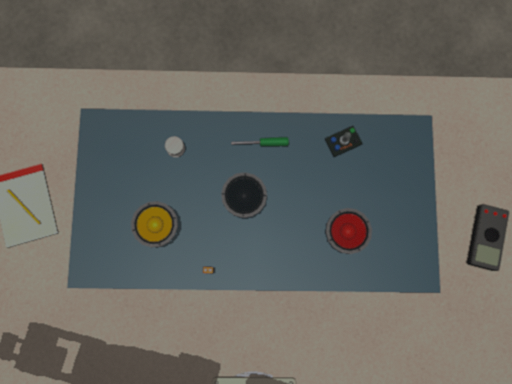

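View pics/side0.png

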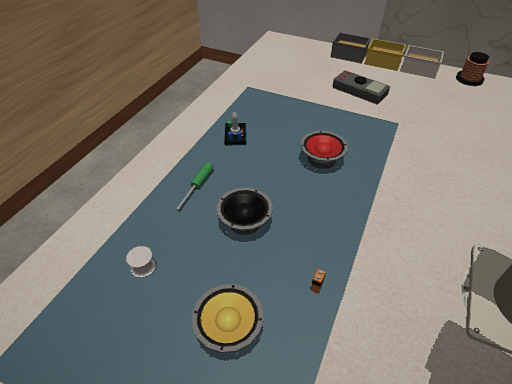

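The top view shows black at about px (244,195), yellow (155,225) and red (349,231). The side view agrees, and the area above the drivers is clear. I'll refine the centres with projected ring and cap circles.

```bash
cat > fit.py <<'E'
from h import *
from scipy.optimize import least_squares
P={n:snap(n,n+'1') for n in('top','side')}
def proj(p,X): return cv2.projectPoints(np.array(X,float),np.array(p['rvec'],float),np.array(p['tvec'],float),np.array(p['camera_matrix']),None)[0][:,0]
a=np.linspace(0,2*np.pi,72,endpoint=False)
def circ(c,r,z): return np.c_[c[0]+r*np.cos(a),c[1]+r*np.sin(a),0*a+z]
out=[]
for name,c0 in dict(black=(581,32),yellow=(501,270),red=(488,-244)).items():
    for n,p in P.items():
        g=cv2.GaussianBlur(p['pixels'].astype(np.float32),(0,0),.8)
        def samp(uv): return cv2.remap(g,uv[None,:,0].astype(np.float32),uv[None,:,1].astype(np.float32),cv2.INTER_LINEAR)[0]
        # inner edge ring: grey (r52) vs inside: contrast across
        best=max(((np.abs(samp(proj(p,circ((x,y),55,50)))-samp(proj(p,circ((x,y),49,49)))).sum(1)).mean(),x,y) for x in np.arange(c0[0]-12,c0[0]+13) for y in np.arange(c0[1]-12,c0[1]+13))
        print(name,n,best)
        S=6; c=proj(p,[[*c0,50]])[0]; x0,y0=(c-32).astype(int)
        im=cv2.resize(cv2.cvtColor(p['pixels'],cv2.COLOR_RGB2BGR)[y0:y0+64,x0:x0+64] if True else 0,None,fx=4,fy=4,interpolation=cv2.INTER_CUBIC)
        im=np.clip(im.astype(float)*1.6,0,255).astype(np.uint8)
        for r,z in((60,50),(52,50),(23,34)):
            uv=((proj(p,circ(best[1:],r,z))-[x0,y0]+.5)*4).astype(int); cv2.polylines(im,[uv],True,(255,255,0),1)
        out.append(im)
h=max(i.shape[0] for i in out)
cv2.imwrite('pics/fit1.png',np.vstack([np.hstack(out[0::2]),np.hstack(out[1::2])]))
E
python3 fit.py
```

```text
black top (np.float32(105.374916), np.int64(582), np.int64(34))
black side (np.float32(202.47308), np.int64(580), np.int64(31))
yellow top (np.float32(78.59964), np.int64(494), np.int64(262))
yellow side (np.float32(233.81201), np.int64(498), np.int64(266))
red top (np.float32(92.279526), np.int64(490), np.int64(-245))
red side (np.float32(143.85376), np.int64(487), np.int64(-248))
```

View pics/fit1.png

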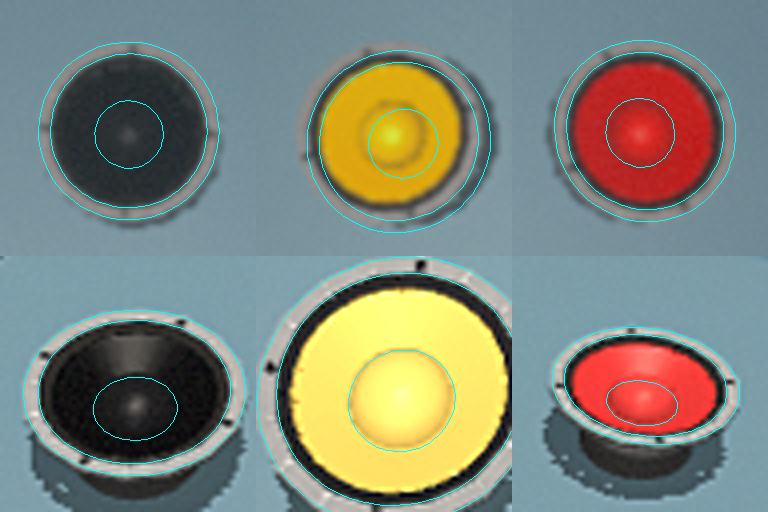

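Side fits are tight. The yellow top fit had slipped: the overlay shows the true ring up and to the left, which agrees with the side view. Targets: black (581,32), yellow (498.5,267), red (488.5,-246). I'll close the jaws and travel high.

```bash
cat > d.py <<'E'
from h import *
import sys
T=dict(b=(581,32),y=(498.5,267),r=(488.5,-246))
o=ctrl.get_obs(); M=R.from_rotvec(o['orientation']).as_matrix()
t=np.array([*T[sys.argv[1]],float(sys.argv[2])]); e=t-o['ee_pos']
print('t',o['t'],'pos',np.round(o['ee_pos'],1),'F',np.round(o['ft_force'],2),'w',round(o['width'],1),'q',np.round(o['qpos'],2))
print('tool shift',(M.T@e).round(1),'tilt fix',(M.T@np.cross(M[:,2],[0,0,-1])).round(4), 'tip err world',e.round(1))
E
python3 -m handwheel '[[[0,0,0],[-22.7,27.9,0],0],[[0,0,0],[-22.7,27.9,0],0],[[0,0,0],[-22.7,27.9,0],0],[[0,0,0],[-22.7,27.9,0],0],[[0,0,0],[-22.7,27.9,0],0],[[0,0,0],[-22.7,27.9,0],0],[[0,0,0],[-22.7,27.9,0],0],[[0,0,0],[-22.7,27.9,0],0],[[0,0,0],[-22.7,27.9,0],0],[[0,0,0],[-22.7,27.9,0],0]]'; python3 d.py b 150
```

```text
t: 1.73
ee_pos: [370.6, 315.4, 230.6]
orientation: [-2.457, -1.952, -0.009]
ft_force: [0.3, 0.5, 0.2]
width: 24.6
t 1.7333 pos [370.6 315.4 230.6] F [0.3  0.49 0.15] w 24.6 q [ 0.68  0.22  1.93  0.    0.99 -0.67]
tool shift [-229.   269.    79.3] tilt fix [ 0.0008 -0.0068  0.    ] tip err world [ 210.4 -283.4  -80.6]
```

```bash

python3 -m handwheel '[[[0,0,0],[-24,28,4],0],[[0,0,0],[-24,28,4],0],[[0,0,0],[-24,28,4],0],[[0,0,0],[-24,28,4],0],[[0,0,0],[-24,28,4],0],[[0,0,0],[-24,28,4],0],[[0,0,0],[-24,28,4],0],[[0,0,0],[-24,28,4],0],[[0,0,0],[-24,28,4],0],[[0,-0.005,0],[-12,14,4],0]]'; python3 d.py b 80
```

```text
t: 2.57
ee_pos: [590.1, 15.3, 191.6]
orientation: [2.46, 1.949, 0.017]
ft_force: [-0.3, 0.3, 0.4]
width: 0.0
t 2.5667 pos [590.1  15.3 191.6] F [-0.35  0.26  0.43] w 0.0 q [ 0.    0.42  1.75  0.01  0.97 -1.34]
tool shift [ 13.4 -13.7 111.5] tilt fix [ 0.0093 -0.0068  0.    ] tip err world [  -9.1   16.7 -111.6]
```

```bash

python3 -m handwheel '[[[0,0,0],[7,-7,15],0],[[0,0,0],[6,-6,20],0],[[0,0,0],[0,0,20],0],[[0,0,0],[0,0,20],0],[[0,0,0],[0,0,15],0],[[0,0,0],[0,0,10],0],[[0,0,0],[0,0,5],0],[[0,0,0],[0,0,0],0],[[0,0,0],[0,0,0],0],[[0,0,0],[0,0,0],0]]'; python3 d.py b 70
python3 - <<'E'
from h import *
for n in('top','side'): snap(n,n+'2')
E
python3 d.py b 70
```

```text
t: 3.4
ee_pos: [588.1, 25.3, 83.5]
orientation: [2.464, 1.935, 0.025]
ft_force: [0.6, 0.3, 0.2]
width: 0.3
t 3.4 pos [588.1  25.3  83.5] F [0.64 0.34 0.17] w 0.3 q [ 0.02  0.57  1.81  0.    0.75 -1.31]
tool shift [ 4.8 -8.7 13.4] tilt fix [ 0.0164 -0.0076  0.    ] tip err world [ -7.1   6.7 -13.5]
t 3.5 pos [588.3  25.3  83.8] F [ 1.08  0.25 -0.35] w 0.2 q [ 0.02  0.57  1.81  0.    0.75 -1.31]
tool shift [ 4.7 -9.  13.7] tilt fix [ 0.0172 -0.0078  0.    ] tip err world [ -7.3   6.7 -13.8]
```

```bash

python3 -m handwheel '[[[0.017,-0.008,0],[4.7,-9,3],0],[[0,0,0],[0,0,3],0],[[0,0,0],[0,0,3],0],[[0,0,0],[0,0,0],0],[[0,0,0],[0,0,0],0],[[0,0,0],[0,0,0],0],[[0,0,0],[0,0,0],0],[[0,0,0],[0,0,0],0],[[0,0,0],[0,0,0],0],[[0,0,0],[0,0,0],0]]'; python3 d.py b 70
python3 - <<'E'
from h import *
a=cv2.imread('pics/top2.png');b=cv2.imread('pics/side2.png')
for n in('top','side'): snap(n,n+'3')
a=cv2.imread('pics/top3.png')[120:280,160:330];b=cv2.imread('pics/side3.png')[110:270,160:330]
cv2.imwrite('pics/z3.png',cv2.resize(np.hstack([a,b]),None,fx=2.3,fy=2.3,interpolation=2))
E
python3 d.py b 70
```

```text
t: 4.33
ee_pos: [581.3, 32.9, 76.1]
orientation: [2.469, 1.939, 0.002]
ft_force: [0.5, -0.3, 0.0]
width: 0.4
t 4.3333 pos [581.3  32.9  76.1] F [ 0.55 -0.26  0.04] w 0.4 q [ 0.04  0.58  1.81 -0.    0.75 -1.29]
tool shift [-1.  -0.1  6.1] tilt fix [ 0.0022 -0.      0.    ] tip err world [-0.3 -0.9 -6.1]
t 4.4333 pos [581.3  33.   76.1] F [-0.58 -0.04 -0.39] w 0.5 q [ 0.04  0.58  1.81 -0.    0.75 -1.29]
tool shift [-1.  -0.1  6.1] tilt fix [ 0.0022 -0.      0.    ] tip err world [-0.3 -1.  -6.1]
```

View pics/z3.png

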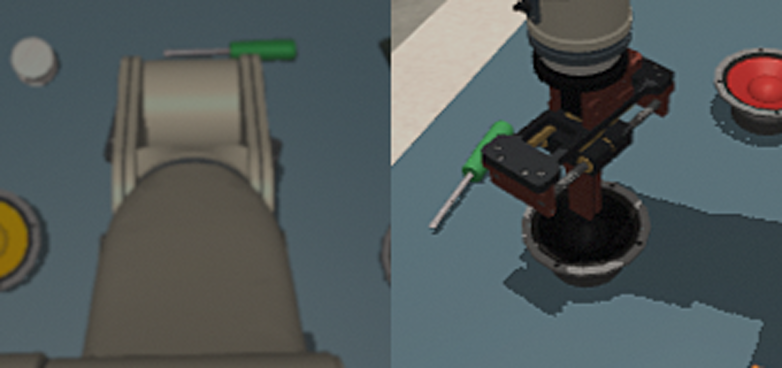

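```bash

python3 -m handwheel '[[[0,0,0],[-1,0,4],0],[[0,0,0],[0,0,4],0],[[0,0,0],[0,0,4],0],[[0,0,0],[0,0,3],0],[[0,0,0],[0,0,2],0],[[0,0,0],[0,0,1],0],[[0,0,0],[0,0,0],0],[[0,0,0],[0,0,0],0],[[0,0,0],[0,0,0],0],[[0,0,0],[0,0,0],0]]'; python3 d.py b 55
```

```text
t: 5.27
ee_pos: [581.4, 31.8, 56.4]
orientation: [2.469, 1.939, 0.002]
ft_force: [-0.2, 0.0, 2.3]
width: 0.6
t 5.2667 pos [581.4  31.8  56.4] F [-0.22  0.03  2.31] w 0.6 q [ 0.03  0.61  1.82 -0.    0.71 -1.3 ]
tool shift [ 0.1 -0.5  1.4] tilt fix [ 0.0024 -0.      0.    ] tip err world [-0.4  0.2 -1.4]
```

```bash

python3 -m handwheel '[[[0,0,0],[0,0,0.8],0],[[0,0,0],[0,0,0.6],0],[[0,0,0],[0,0,0],0],[[0,0,0],[0,0,0],0],[[0,0,0],[0,0,0],0],[[0,0,0],[0,0,0],0],[[0,0,0],[0,0,0],0],[[0,0,0],[0,0,0],0],[[0,0,0],[0,0,0],0],[[0,0,0],[0,0,0],0]]'; python3 d.py b 55
```

```text
t: 6.1
ee_pos: [581.4, 31.8, 55.7]
orientation: [2.469, 1.939, 0.003]
ft_force: [-1.8, 0.4, 3.6]
width: 0.7
t 6.1 pos [581.4  31.8  55.7] F [-1.85  0.45  3.58] w 0.7 q [ 0.03  0.61  1.82 -0.    0.71 -1.3 ]
tool shift [ 0.1 -0.5  0.7] tilt fix [ 0.0029 -0.0002  0.    ] tip err world [-0.4  0.2 -0.7]
```

```bash

python3 -m handwheel '[[[0,0,0],[0,0,0.9],0],[[0,0,0],[0,0,0],0],[[0,0,0],[0,0,0],0],[[0,0,0],[0,0,0],0],[[0,0,0],[0,0,0],0],[[0,0,0],[0,0,0],0],[[0,0,0],[0,0,0],0],[[0,0,0],[0,0,0],0],[[0,0,0],[0,0,0],0],[[0,0,0],[0,0,0],0]]'; python3 d.py b 55
```

```text
t: 6.93
ee_pos: [581.4, 31.8, 55.0]
orientation: [2.469, 1.939, 0.003]
ft_force: [-2.4, 0.3, 4.6]
width: -0.2
t 6.9333 pos [581.4  31.8  55. ] F [-2.36  0.27  4.61] w -0.2 q [ 0.03  0.61  1.82 -0.    0.71 -1.3 ]
tool shift [ 0.1 -0.5  0. ] tilt fix [ 0.0029 -0.0001  0.    ] tip err world [-0.4  0.2 -0. ]
```

3.0 mm by position, 4.6 N. Releasing straight up.

```bash

python3 -m handwheel '[[[0,0,0],[0,0,-2],0],[[0,0,0],[0,0,-3],0],[[0,0,0],[0,0,-5],0],[[0,0,0],[0,0,-10],0],[[0,0,0],[0,0,-15],0],[[0,0,0],[0,0,-15],0],[[0,0,0],[0,0,-10],0],[[0,0,0],[0,0,0],0],[[0,0,0],[0,0,0],0],[[0,0,0],[0,0,0],0]]'; python3 d.py y 115
```

```text
t: 7.77
ee_pos: [581.2, 31.9, 119.6]
orientation: [2.469, 1.939, 0.004]
ft_force: [0.7, 0.5, 0.3]
width: 0.4
t 7.7667 pos [581.2  31.9 119.6] F [0.7  0.53 0.27] w 0.4 q [ 0.03  0.51  1.8  -0.    0.83 -1.3 ]
tool shift [ 208.8 -136.1    4.2] tilt fix [ 0.0034 -0.0004  0.    ] tip err world [-82.7 235.1  -4.6]
```

```bash

python3 -m handwheel '[[[0,0,0],[20,-13,0],0],[[0,0,0],[28,-18,0],0],[[0,0,0],[28,-18,0],0],[[0,0,0],[28,-18,0],0],[[0,0,0],[28,-18,0],0],[[0,0,0],[28,-18,0],0],[[0,0,0],[25,-17,0],0],[[0,0,0],[14,-10,0],0],[[0,0,0],[5,-3,0],0],[[0,0,0],[0,0,0],0]]'; python3 d.py y 80
```

```text
t: 8.6
ee_pos: [494.8, 268.8, 112.2]
orientation: [2.474, 1.935, -0.009]
ft_force: [0.1, 0.8, -0.6]
width: 0.2
t 8.6 pos [494.8 268.8 112.2] F [ 0.13  0.8  -0.61] w 0.2 q [ 0.48  0.5   1.84 -0.    0.81 -0.85]
tool shift [-0.7  4.1 32.2] tilt fix [-0.0029  0.0049  0.    ] tip err world [  3.7  -1.8 -32.2]
```

```bash

python3 - <<'E'
from h import *
for n in('top',): snap(n,n+'4')
E
python3 d.py y 80
```

```text
t 8.65 pos [494.9 268.1 112.1] F [-0.9  -0.1  -0.48] w 0.6 q [ 0.48  0.5   1.84 -0.    0.81 -0.85]
tool shift [-0.   3.8 32.1] tilt fix [-0.0031  0.0052  0.    ] tip err world [  3.6  -1.1 -32.1]
```

View pics/top4.png

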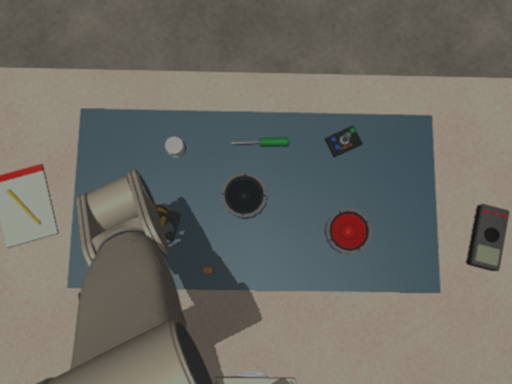

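The black driver still stands at px (244,195), unmoved, and the arm is over yellow. I'll go down to the cap.

```bash

python3 -m handwheel '[[[-0.003,0.005,0],[0,3.8,10],0],[[0,0,0],[0,0,12],0],[[0,0,0],[0,0,12],0],[[0,0,0],[0,0,8],0],[[0,0,0],[0,0,4],0],[[0,0,0],[0,0,1],0],[[0,0,0],[0,0,0],0],[[0,0,0],[0,0,0],0],[[0,0,0],[0,0,0],0],[[0,0,0],[0,0,0],0]]'; python3 d.py y 55
```

```text
t: 9.48
ee_pos: [501.3, 259.4, 58.5]
orientation: [2.484, 1.923, -0.004]
ft_force: [0.0, 0.2, 0.6]
width: 0.3
t 9.4833 pos [501.3 259.4  58.5] F [0.03 0.18 0.59] w 0.3 q [ 0.46  0.59  1.85 -0.    0.7  -0.86]
tool shift [ 6.7 -4.6  3.5] tilt fix [-0.0015  0.002   0.    ] tip err world [-2.8  7.6 -3.5]
```

Sideways drift of 8 mm. I'll lift slightly, recentre, then approach slowly.

```bash

python3 -m handwheel '[[[0,0,0],[0,0,-6],0],[[0,0,0],[3.5,-2.4,0],0],[[0,0,0],[3.3,-2.2,0],0],[[0,0,0],[0,0,0],0],[[0,0,0],[0,0,0],0],[[0,0,0],[0,0,0],0],[[0,0,0],[0,0,0],0],[[0,0,0],[0,0,0],0],[[0,0,0],[0,0,0],0],[[0,0,0],[0,0,0],0]]'; python3 d.py y 57
```

```text
t: 10.32
ee_pos: [499.0, 269.1, 67.0]
orientation: [2.482, 1.924, 0.002]
ft_force: [-0.1, -0.2, 0.6]
width: 0.5
t 10.3167 pos [499.  269.1  67. ] F [-0.06 -0.25  0.58] w 0.5 q [ 0.47  0.57  1.85 -0.    0.72 -0.84]
tool shift [-2.2 -0.  10. ] tilt fix [ 0.0012 -0.0003  0.    ] tip err world [ -0.5  -2.1 -10. ]
```

```bash

python3 -m handwheel '[[[0,0,0],[-2,0,2],0],[[0,0,0],[0,0,2],0],[[0,0,0],[0,0,1.5],0],[[0,0,0],[0,0,1.5],0],[[0,0,0],[0,0,1],0],[[0,0,0],[0,0,0],0],[[0,0,0],[0,0,0],0],[[0,0,0],[0,0,0],0],[[0,0,0],[0,0,0],0],[[0,0,0],[0,0,0],0]]'; python3 d.py y 55
```

```text
t: 11.15
ee_pos: [498.5, 266.7, 57.9]
orientation: [2.483, 1.924, 0.001]
ft_force: [-0.0, -0.5, 0.4]
width: 0.7
t 11.15 pos [498.5 266.7  57.9] F [-0.04 -0.54  0.44] w 0.7 q [ 0.47  0.59  1.85 -0.    0.7  -0.85]
tool shift [ 0.3 -0.1  2.9] tilt fix [0.0008 0.0001 0.    ] tip err world [-0.   0.3 -2.9]
```

```bash

python3 -m handwheel '[[[0,0,0],[0,0,1],0],[[0,0,0],[0,0,1],0],[[0,0,0],[0,0,0.7],0],[[0,0,0],[0,0,0.5],0],[[0,0,0],[0,0,0],0],[[0,0,0],[0,0,0],0],[[0,0,0],[0,0,0],0],[[0,0,0],[0,0,0],0],[[0,0,0],[0,0,0],0],[[0,0,0],[0,0,0],0]]'; python3 d.py y 55
```

```text
t: 11.98
ee_pos: [498.5, 266.7, 55.5]
orientation: [2.483, 1.924, 0.001]
ft_force: [-1.6, -1.4, 4.1]
width: 0.1
t 11.9833 pos [498.5 266.7  55.5] F [-1.61 -1.4   4.11] w 0.1 q [ 0.47  0.59  1.86 -0.    0.69 -0.85]
tool shift [ 0.3 -0.1  0.5] tilt fix [ 0.0011 -0.      0.    ] tip err world [-0.   0.3 -0.5]
```

```bash

python3 -m handwheel '[[[0,0,0],[0,0,0.6],0],[[0,0,0],[0,0,0],0],[[0,0,0],[0,0,0],0],[[0,0,0],[0,0,0],0],[[0,0,0],[0,0,0],0],[[0,0,0],[0,0,0],0],[[0,0,0],[0,0,0],0],[[0,0,0],[0,0,0],0],[[0,0,0],[0,0,0],0],[[0,0,0],[0,0,0],0]]'; python3 d.py y 55
```

```text
t: 12.82
ee_pos: [498.6, 266.7, 55.0]
orientation: [2.483, 1.924, 0.001]
ft_force: [-1.5, -0.2, 3.9]
width: 0.4
t 12.8167 pos [498.6 266.7  55. ] F [-1.53 -0.19  3.88] w 0.4 q [ 0.47  0.59  1.86 -0.    0.69 -0.85]
tool shift [ 0.3 -0.1 -0. ] tilt fix [ 0.0011 -0.      0.    ] tip err world [-0.1  0.3  0. ]
```

```bash

python3 -m handwheel '[[[0,0,0],[0,0,-2],0],[[0,0,0],[0,0,-3],0],[[0,0,0],[0,0,-5],0],[[0,0,0],[0,0,-10],0],[[0,0,0],[0,0,-15],0],[[0,0,0],[0,0,-18],0],[[0,0,0],[0,0,-18],0],[[0,0,0],[0,0,-5],0],[[0,0,0],[0,0,0],0],[[0,0,0],[0,0,0],0]]'; python3 d.py r 130
```

```text
t: 13.65
ee_pos: [498.4, 266.7, 136.4]
orientation: [2.483, 1.924, 0.002]
ft_force: [0.3, 0.8, 0.4]
width: 0.4
t 13.65 pos [498.4 266.7 136.4] F [0.29 0.77 0.37] w 0.4 q [ 0.47  0.46  1.83 -0.    0.85 -0.85]
tool shift [-499.   118.4    6.3] tilt fix [ 0.0015 -0.0004  0.    ] tip err world [  -9.9 -512.7   -6.4]
```

```bash

python3 -m handwheel '[[[0,0,0],[-20,5,0],0],[[0,0,0],[-30,7,0],0],[[0,0,0],[-30,7,0],0],[[0,0,0],[-30,7,0],0],[[0,0,0],[-30,7,0],0],[[0,0,0],[-30,7,0],0],[[0,0,0],[-30,7,0],0],[[0,0,0],[-30,7,0],0],[[0,0,0],[-30,7,0],0],[[0,0,0],[-20,5,0],0]]'; python3 d.py r 130
```

```text
t: 14.48
ee_pos: [488.4, -28.4, 128.3]
orientation: [-2.47, -1.933, 0.008]
ft_force: [1.0, -0.2, -0.5]
width: 0.1
t 14.4833 pos [488.4 -28.4 128.3] F [ 1.03 -0.22 -0.46] w 0.1 q [-0.08  0.39  1.99 -0.    0.77 -1.41]
tool shift [-211.2   52.4   -1.8] tilt fix [-0.0072  0.0012  0.    ] tip err world [ 1.000e-01 -2.176e+02  1.700e+00]
```

```bash

python3 -m handwheel '[[[0,0,0],[-26,6,0],0],[[0,0,0],[-30,7,0],0],[[0,0,0],[-30,7,0],0],[[0,0,0],[-30,7,0],0],[[0,0,0],[-30,7,0],0],[[0,0,0],[-25,6,0],0],[[0,0,0],[-14,3,0],0],[[0,0,0],[-5,1,0],0],[[0,0,0],[0,0,0],0],[[0,0,0],[0,0,0],0]]'; python3 d.py r 70
```

```text
t: 15.32
ee_pos: [478.3, -235.9, 118.9]
orientation: [-2.468, -1.918, 0.019]
ft_force: [0.2, 0.4, 0.0]
width: 0.6
t 15.3167 pos [ 478.3 -235.9  118.9] F [0.22 0.4  0.05] w 0.6 q [-0.48  0.46  1.89 -0.01  0.81 -1.79]
tool shift [-7.3 13.4 48.6] tilt fix [-0.0203 -0.0001  0.    ] tip err world [ 10.2 -10.1 -48.9]
```

```bash

python3 - <<'E'
from h import *
snap('side','side5')
E
python3 d.py r 70
```

```text
t 15.3667 pos [ 478.2 -235.5  118.9] F [0.12 0.54 0.31] w 0.3 q [-0.48  0.46  1.89 -0.01  0.81 -1.79]
tool shift [-7.6 13.5 48.6] tilt fix [-0.0205 -0.0001  0.    ] tip err world [ 10.3 -10.5 -48.9]
```

View pics/side5.png

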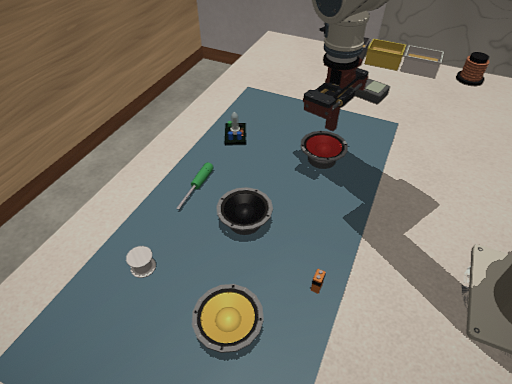

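Yellow (228,319), black (244,209) and red (323,148) stand unmoved, and the finger is above red. I'll correct the tilt and lateral error, then descend.

```bash

python3 -m handwheel '[[[-0.02,0,0],[-7.5,13.5,5],0],[[0,0,0],[0,0,10],0],[[0,0,0],[0,0,10],0],[[0,0,0],[0,0,10],0],[[0,0,0],[0,0,6],0],[[0,0,0],[0,0,2],0],[[0,0,0],[0,0,0],0],[[0,0,0],[0,0,0],0],[[0,0,0],[0,0,0],0],[[0,0,0],[0,0,0],0]]'; python3 d.py r 68
```

```text
t: 16.2
ee_pos: [490.2, -241.8, 69.2]
orientation: [-2.472, -1.935, 0.0]
ft_force: [-0.1, -0.7, 0.4]
width: 0.4
t 16.2 pos [ 490.2 -241.8   69.2] F [-0.12 -0.66  0.42] w 0.4 q [-0.48  0.55  1.89  0.    0.7  -1.81]
tool shift [-4.5 -0.7  1.1] tilt fix [-0.0023 -0.0015  0.    ] tip err world [-1.7 -4.2 -1.2]
```

```bash

python3 -m handwheel '[[[-0.002,-0.0015,0],[-4.5,-0.7,1.5],0],[[0,0,0],[0,0,2],0],[[0,0,0],[0,0,2],0],[[0,0,0],[0,0,1.5],0],[[0,0,0],[0,0,1],0],[[0,0,0],[0,0,0.5],0],[[0,0,0],[0,0,0],0],[[0,0,0],[0,0,0],0],[[0,0,0],[0,0,0],0],[[0,0,0],[0,0,0],0]]'; python3 d.py r 55
```

```text
t: 17.03
ee_pos: [489.0, -247.2, 61.2]
orientation: [2.472, 1.934, 0.001]
ft_force: [-1.6, 0.9, -0.3]
width: 0.3
t 17.0333 pos [ 489.  -247.2   61.2] F [-1.59  0.89 -0.26] w 0.3 q [-0.49  0.56  1.89 -0.    0.68 -1.82]
tool shift [ 1.1 -0.8  6.2] tilt fix [0.0027 0.0009 0.    ] tip err world [-0.5  1.2 -6.2]
```

```bash

python3 -m handwheel '[[[0,0,0],[0.9,-0.5,1.5],0],[[0,0,0],[0,0,1],0],[[0,0,0],[0,0,1],0],[[0,0,0],[0,0,1],0],[[0,0,0],[0,0,0.5],0],[[0,0,0],[0,0,0],0],[[0,0,0],[0,0,0],0],[[0,0,0],[0,0,0],0],[[0,0,0],[0,0,0],0],[[0,0,0],[0,0,0],0]]'; python3 d.py r 55
```

```text
t: 17.87
ee_pos: [489.0, -246.3, 56.5]
orientation: [2.472, 1.934, 0.002]
ft_force: [-0.3, 0.3, 1.8]
width: 0.5
t 17.8667 pos [ 489.  -246.3   56.5] F [-0.34  0.33  1.83] w 0.5 q [-0.49  0.57  1.9  -0.    0.67 -1.82]
tool shift [ 0.2 -0.6  1.5] tilt fix [0.0034 0.0012 0.    ] tip err world [-0.5  0.3 -1.5]
```

```bash

python3 -m handwheel '[[[0,0,0],[0,0,0.8],0],[[0,0,0],[0,0,0.6],0],[[0,0,0],[0,0,0.4],0],[[0,0,0],[0,0,0],0],[[0,0,0],[0,0,0],0],[[0,0,0],[0,0,0],0],[[0,0,0],[0,0,0],0],[[0,0,0],[0,0,0],0],[[0,0,0],[0,0,0],0],[[0,0,0],[0,0,0],0]]'; python3 d.py r 55
```

```text
t: 18.7
ee_pos: [489.1, -246.3, 55.1]
orientation: [2.472, 1.934, 0.002]
ft_force: [-0.9, -0.1, 4.0]
width: 0.6
t 18.7 pos [ 489.1 -246.3   55.1] F [-0.9  -0.12  4.01] w 0.6 q [-0.49  0.57  1.9  -0.    0.67 -1.82]
tool shift [ 0.1 -0.6  0.1] tilt fix [0.0035 0.0012 0.    ] tip err world [-0.6  0.3 -0.1]
```

2.9 mm and 4.0 N. Releasing and retracting high.

```bash

python3 -m handwheel '[[[0,0,0],[0,0,-2],0],[[0,0,0],[0,0,-3],0],[[0,0,0],[0,0,-5],0],[[0,0,0],[0,0,-10],0],[[0,0,0],[0,0,-20],0],[[0,0,0],[0,0,-25],0],[[0,0,0],[0,0,-25],0],[[0,0,0],[0,0,-25],0],[[0,0,0],[0,0,-15],0],[[0,0,0],[0,0,-5],0]]'; 
python3 -m handwheel '[[[0,0,0],[0,-5,-5],0],[[0,0,0],[0,-10,-5],0],[[0,0,0],[0,-10,-5],0],[[0,0,0],[0,-10,0],0],[[0,0,0],[0,-5,0],0],[[0,0,0],[0,0,0],0],[[0,0,0],[0,0,0],0],[[0,0,0],[0,0,0],0],[[0,0,0],[0,0,0],0],[[0,0,0],[0,0,0],0]]'; python3 d.py r 55; cp pics/side1.png pics/side1_start.png; cp pics/top1.png pics/top1_start.png; python3 - <<'E'
from h import *
p=snap('side','side6'); q=snap('top','top6')
for n in('side','top'):
    print(n,[ (cv2.phaseCorrelate(*[cv2.imread(f)[y-28:y+28,x-28:x+28].mean(2) for f in(f'pics/{n}1_start.png',f'pics/{n}6.png')])) for x,y in ([(228,319),(244,209),(323,148)] if n=='side' else [(155,225),(244,195),(349,231)])])
E
```

```text
t: 19.53
ee_pos: [487.1, -245.1, 197.6]
orientation: [-2.474, -1.936, 0.001]
ft_force: [0.2, -0.3, 0.1]
width: 0.5
t: 20.37
ee_pos: [441.3, -233.1, 211.8]
orientation: [-2.471, -1.932, 0.003]
ft_force: [-0.5, -1.1, -0.2]
width: 0.6
t 20.3667 pos [ 441.3 -233.1  211.8] F [-0.52 -1.14 -0.18] w 0.6 q [-0.51  0.27  1.92 -0.    0.96 -1.84]
tool shift [ -1.4  49.7 156.5] tilt fix [-0.005  -0.0013  0.    ] tip err world [  47.2  -12.9 -156.8]
side [((0.011514910657268729, 0.02660339400547329), 1.0004113397153402), ((-0.014059297916759306, 0.002066527659813744), 1.0122536067697727), ((0.130757646291066, -0.2567454981914672), 0.6485248453655129)]
top [((0.0406290567706975, -0.0037720109659460377), 0.975771443399611), ((-0.021331861311708167, -0.0037570638306725357), 0.9473113451818851), ((-0.1343940396705392, 0.0027549663484940368), 0.3381428753710001)]
```

View pics/side6.png

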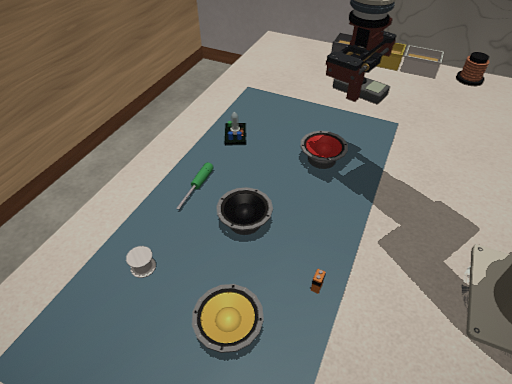

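Yellow (228,319), black (244,209), red (323,148) and all the bystanders are where they started. The hand is clear, above and behind red.

```bash
python3 -c "
from workcell import ctrl
print(ctrl.close_job())"
```

```text
the job is handed in; nothing more can be done
None
```

I pressed the black, yellow and red dust caps in that order with the closed fingertips, and handed the job in at about 20.5 s of the 48 s allowed.

| Driver | Press depth (from tool height) | Force at full press |
|---|---|---|
| Black | 3.0 mm | 4.6 N |
| Yellow | 3.0 mm | 3.9 N |
| Red | 2.9 mm | 4.0 N |

- **Release:** each cap was released straight up, and the vertical force was back to about zero after each lift. Cone spring-back itself was only seen in the pictures, not measured.
- **Drivers:** compared with the starting pictures, black and yellow shifted by less than 0.05 px. Red was partly hidden or shadowed, so its match was weak, but it showed less than 0.3 px of shift.
- **Bystanders:** in the last side picture the battery, amplifier board, reel and screwdriver look where they were. The hand was clear at about 212 mm height.
- **What disagreed:**
  - The first top-view fit for yellow was off by about 7 mm. I used the side view, confirmed by the overlay.
  - The first descent onto yellow drifted 8 mm sideways and stopped just above the cap with no clear contact (0.6 N, near the noise). I lifted and recentred before pressing.
  - Sideways force readings reached about 2.4 N during the presses, part of it sensor noise.

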